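# Slide the locked lens carriage to its end stop

## Robot

A 6-joint arm with a two-finger parallel gripper is mounted at the origin on the work surface. World frame = base frame: x ahead of the robot, y to its left, z up, the work surface at z = 0. Lengths are in m, angles in rad, forces in N, time in s.
With the tool pointing down it reaches from about 0.3 to 0.875 m from the base axis. Payload 6.4 kg.
Tool frame: the origin (TCP) lies at the very end of the fingers, on their centre line; the grasp point (between the pads) lies 19 mm behind it; z points along the fingers, y is the line along which they close (so a half turn about z gives the same grasp; the last joint's range is limited). The gripper opens to 88 mm and grips with 3 to 60 N. Pads are 18 mm wide; open, the fingers measure 123 mm over their backs; the gripper's body (75 mm by 187 mm) begins 45 mm behind the grasp point.
Start: joints at [-1.512, 0.181, 1.607, -0, 1.354, -0.206], TCP at [0.151, -0.555, 0.239] pointing down, gripper open.
Joint ranges: [-2.99, 2.99], [-0.89, 2.07], [0.3, 2.58], [-1.14, 4.28], [0, 2.63], [-3.12, 3.12]. Speed limits (rad/s): [2.57, 2.57, 3.01, 3.14, 3.14, 3.14].

## Interface

Orientations are given as a rotation vector (axis times angle).
In Python, from rig import * gives the robot as it stands.
- The arm moves only by the tool send_rows, never from a script. Its argument "series" is a list of rows, each an object with "travel": the shift along the tool's x, y, z in units of 0.08 m (1.0 is 0.08 m), a list of three; "turn": the turn, a rotation vector about the tool's x, y, z in units of 360 degrees (1.0 is 360 degrees), a list of three; "grip": the gripper command: -1 is fully open, 1 is shut, values between are in proportion. In form: [{"travel": [tx, ty, tz], "turn": [ax, ay, az], "grip": grip}, ...]. A call has 1 to 8 rows; each row is the pose to reach, as a shift and turn from the pose commanded when the call began, along the tool's axes at that moment, turning the shorter way round; what a row does not reach only later rows make up. A row lasts 1/8 s, in which the tool goes at most 62.5 mm and 10.7 degrees, less where a joint would pass 70% of its speed; a pose out of reach is approached as far as the arm can. A call with a number of a shift or a turn outside -1 to 1 is refused whole. A call with a gripper value outside its range is refused whole. The fingers move at their own pace and stop on an object; "squeeze" is the grip in N (left out, the last holds). Time passes only in rows, so rows that repeat a pose let the fingers close. It gives the time, the measured TCP pose, the force, the opening and the grip force at its end, in the units of the state.
- state(): the state, without advancing time (a new reading comes with each control period).
- capture(name): name is "side" or "top"; returns a dict with "color" (480x640x3 uint8, blue, green, red), "z_map" (480x640 float32, m along the optical axis (not along the pixel's ray), 0 where there is no reading), "intrinsics" (3x3 intrinsics, pixels), "rvec" (rotation vector, rad) and "tvec" (3), from world to camera coordinates, as OpenCV has them. Camera axes: x right, y down, z forward; pixel columns grow to the right and rows downward; lengths in m; the calibration is good to about 2 mm. A picture is of the moment at which its call begins.
- job_done(): hands the job in; it is judged then, once.
Trained networks look in a picture, given as the dict that the camera call returned (one of the last four; its "shot" number tells which), for a name from the list of things; names that differ only in an ending like _2 or _b are one class to them, and where a whole thing is asked for, a point or a joint stands for the part that bears it (a point fixed in the world has none). Each returns a list of dicts, best first, with "score" (0 to 1); they miss things now and then, are a little off and sometimes report something else, mostly with a low value. They report only what shows in the picture. A call takes as long as a camera call. They do not tell look-alikes from the thing itself.
- look_for(picture, name): "location" ([x, y, z] in m, in world coordinates, good to about 4 mm: the middle of the surface that is visible of it).
- pinpoint(picture, name): "location" ([x, y, z] in m, in world coordinates, good to about 4 mm: a listed point, or the origin of a listed thing).
The state is a dict: "time": time; "joint_positions": joint angles; "qd": joint speeds; "effort": joint torques, N m; "tool_pos": TCP position; "tcp_rot": TCP orientation; "force": force on the tool from outside, world axes, zero at the start; "torque": the same for the moment, N m; "opening": finger opening in m; "gripper_force": force on a finger pad.
Only numpy, scipy, OpenCV 4.12 (cv2) and the standard library are available. Lean on these libraries where they do the work, as an engineer would, in place of code of your own. Each camera call takes 0.05 s, during which the arm holds its last target. There are 200 camera calls.

## Task

Press the lock paddle on the lens carriage down with the fingertips and, keeping it held down, push the carriage along its rods all the way to the end stop at the measuring head; only then let the paddle come up so that the carriage locks there, and move clear. Do not pick anything up: keep the lens lying in its nest, and leave the round start key and the small things on the station's deck alone.

Things in the scene. Friction and masses are not known exactly. Their poses are not given: they have to be found in the camera images.
- station: lens measuring station, fixed on the table, elsewhere and turned each time: white base 225 mm (x) by 460 mm (y), 22 mm high. Origin on the table midway along its length (base x -140 to +85, y -230 to +230 mm), z up. The carriage slides on two steel rods along its y axis, towards +y. The strip x -140 to -85 mm is an open front deck, 22 mm high
- end_stop (a point): middle of the face of the end stop that the carriage comes up against: a grey block 130 mm wide (x), 30 mm thick, top 84 mm above the table; this point is at station y +135, 66 mm above the table. Behind it is the white measuring head, 172 mm high, whose grey nose overhangs the block (station y +132 on, its underside 123 mm above the table). Axes as the station's
- carriage (a joint): slide of the lens carriage, m: 0 at the rear end (station -y), where it starts locked; 0.130 against the end stop. Aluminium, 130 mm wide (x), 210 mm long (y), 0.6 kg: the rear 70 mm is a low step, top 58 mm above the table, with the lock paddle; the rest a block, top 84 mm above the table. Friction 1.5 N plus 4 N per m/s when unlocked; locked, it has at most 3 mm of play
- paddle (a joint): how far the lock paddle is pressed, in m: 0 up (locked), 0.006 fully down; its spring takes 5 N to start and 8 N fully down; a pin under it stands between fixed teeth every 13 mm along the travel and is clear of them once pressed 3.5 mm; let go, it springs up again, fully only between teeth, as at the end stop
- paddle_top (a point): centre of the top face of the lock paddle, a black rectangular key 48 mm (x) by 36 mm (y) on the low rear step of the carriage; its top is 68 mm above the table when up, 62 mm when down (4 mm above the step). Axes as the station's. It rides with the carriage; its front edge is 7 mm behind the upright rear face of the block
- push_face (a point): middle of the upright rear face of the carriage's block, 130 mm wide (x), 58 to 84 mm above the table (this point at 74 mm); it faces station -y, lies 25 mm ahead (+y) of the paddle's centre and can be pushed. Axes as the station's
- nest (a point): centre of the lens nest on top of the carriage's block (84 mm above the table), 95 mm ahead (+y) of the paddle's centre, between four black pins 9 mm high and 8 mm thick, 40 mm from this point. Axes as the station's
- lens_center (a point): centre of the clear round lens blank, 68 mm across and 12 mm thick, about 45 g, lying loose between the pins of the nest, its centre 6 mm above the top of the block
- start_key (a joint): how far the round start key is pressed, in m: 0 up, 0.004 down. Black, 22 mm across, top 40 mm above the table, on the front deck at station x -112, y +100 mm. Leave it alone
- cup_a: brass block cup, a stepped round peg 24 mm across at the foot and 24 mm high, standing loose on the front deck of the station; origin under its foot. Bystander: leave it where it is
- cup_b: a second brass block cup, a stepped round peg 24 mm across at the foot and 24 mm high, standing loose on the front deck of the station; origin under its foot. Bystander: leave it where it is
- dropper: small white dropper bottle, 28 mm across and 62 mm high, standing loose on the front deck of the station; origin under its foot. Bystander: leave it where it is
Mind the look-alikes: they are no part of the job. What is meant by the part that bears lens_center is not purple, and is the larger of those in its own colour.

How it is judged:
By the outcome, as a careful person would: the job done as asked, in the order asked, and still so for the second after the job is handed in, with the robot touching nothing.
It also fails if it takes over 38 s, if anything falls off the work surface, if the arm or the gripper's body presses on something with over 40 N, if the wrist force passes 120 N, or if a joint passes its speed limit or range.

## Working session

There is one attempt and no reset: what is moved stays moved. The work goes in short steps, Python scripts to look and compute and a tool call to move; the robot and the scene stay as the last step left them, time stands still between calls to the robot, and variables do not carry over. Pictures are saved under pics/ and viewed, at most 10 in all, crops included, and the job is handed in when it is done.

Besides the shell and the picture viewer there is one more tool, called by a JSON object that holds its "op" and its "data". send_rows: Moves the arm, as the interface text tells. Shifts and turns lie within -1 to 1; 1 stands for 0.08 m of shift or 360 degrees of turn. Its arguments: {"type":"object","properties":{"series":{"type":"array","items":{"type":"object","properties":{"travel":{"type":"array","items":{"type":"number"}},"turn":{"type":"array","items":{"type":"number"}},"grip":{"type":"number"}}}},"squeeze":{"type":"number"}},"required":["series"]}

```bash
mkdir -p pics; cat > h.py <<'E'
from rig import *
import numpy as np, cv2
from scipy.spatial.transform import Rotation as R
E
python3 - <<'E'
from h import *
for n in ["top","side"]:
    p=capture(n); cv2.imwrite(f"pics/{n}0.png",p["color"])
    for k in ["paddle_top","push_face","nest","lens_center","end_stop","station","start_key"]:
        print(n,k,[(np.round(d["location"],3).tolist(),round(d["score"],2)) for d in pinpoint(p,k)[:4]])
s=state();print(s["time"],s["tool_pos"],s["tcp_rot"],s["opening"],s["force"])
E
```

```text
top paddle_top [([0.608, -0.057, 0.064], 0.56)]
top push_face [([0.598, -0.031, 0.074], 0.69)]
top nest []
top lens_center [([0.371, -0.018, 0.003], 0.98), ([0.73, 0.021, 0.003], 0.57), ([0.581, 0.037, 0.09], 0.55)]
top end_stop [([0.517, 0.227, 0.067], 0.86)]
top station [([0.557, 0.095, 0.002], 0.64)]Traceback (most recent call last):
  File "<stdin>", line 5, in <module>
ValueError: it knows: cup, dropper, end_stop, lens_center, nest, paddle_top, push_face, station
```

View pics/top0.png

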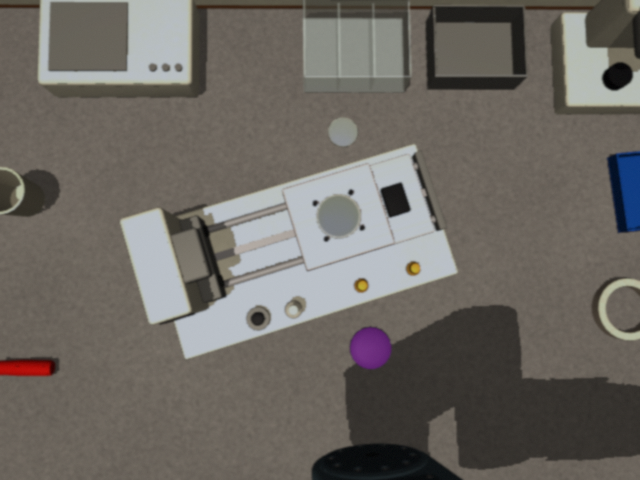

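```bash
cat >> h.py <<'E'
def pts(p):
    z=p["z_map"];v,u=np.indices(z.shape);K=p["intrinsics"]
    c=np.stack([(u-K[0,2])/K[0,0]*z,(v-K[1,2])/K[1,1]*z,z],-1)
    return (c-np.ravel(p["tvec"]))@R.from_rotvec(np.ravel(p["rvec"])).as_matrix()
E
python3 - <<'E'
from h import *
for n in ["top","side"]:
    p=capture(n); cv2.imwrite(f"pics/{n}1.png",p["color"])
    for k in ["paddle_top","push_face","nest","lens_center","end_stop"]:
        print(n,k,[(np.round(d["location"],3).tolist(),round(d["score"],2)) for d in pinpoint(p,k)[:4]])
    if n=="top":
        W=pts(p); g=p["color"].max(-1)
        roi=np.zeros(g.shape,bool); roi[175:225,375:418]=1
        m=roi&(g<60)&(W[...,2]>.05)
        r=cv2.minAreaRect(W[m][:,:2].astype(np.float32)*1000); print("paddle",m.sum(),r,np.median(W[m][:,2]))
        b=np.zeros(g.shape,bool); b[150:280,270:400]=1
        m=b&(abs(W[...,2]-.084)<.006)
        r=cv2.minAreaRect(W[m][:,:2].astype(np.float32)*1000); print("block",m.sum(),r,np.median(W[m][:,2]))
s=state();print(s["time"],s["tool_pos"],s["tcp_rot"],R.from_rotvec(s["tcp_rot"]).as_matrix().round(3),s["opening"],s["force"])
E
```

```text
top paddle_top [([0.606, -0.057, 0.07], 0.58)]
top push_face [([0.518, 0.228, 0.065], 0.38)]
top nest []
top lens_center [([0.576, 0.036, 0.084], 0.83), ([0.729, 0.02, 0.002], 0.83), ([0.369, -0.022, 0.004], 0.69)]
top end_stop [([0.52, 0.227, 0.066], 0.81)]
paddle 619 ((553.0298461914062, 15.894180297851562), (50.22016143798828, 219.78399658203125), 36.553165435791016) 0.0670294744030337
block 6202 ((578.60546875, 35.988487243652344), (130.19253540039062, 140.1686248779297), 16.744596481323242) 0.08310937297905917
side paddle_top [([0.611, -0.056, 0.068], 0.83)]
side push_face [([0.598, -0.03, 0.072], 0.72)]
side nest []
side lens_center [([0.371, -0.02, 0.003], 0.85), ([0.733, 0.02, 0.005], 0.84)]
side end_stop [([0.519, 0.224, 0.069], 0.7)]
0.95 [ 0.15048581 -0.5549746   0.23871857] [3.11410106e+00 4.14627200e-01 5.76321560e-06] [[ 0.965  0.262  0.   ]
 [ 0.262 -0.965 -0.   ]
 [ 0.     0.    -1.   ]] 0.0882063175384651 [-0.57222019  0.04248475  0.29673919]
```

View pics/side1.png

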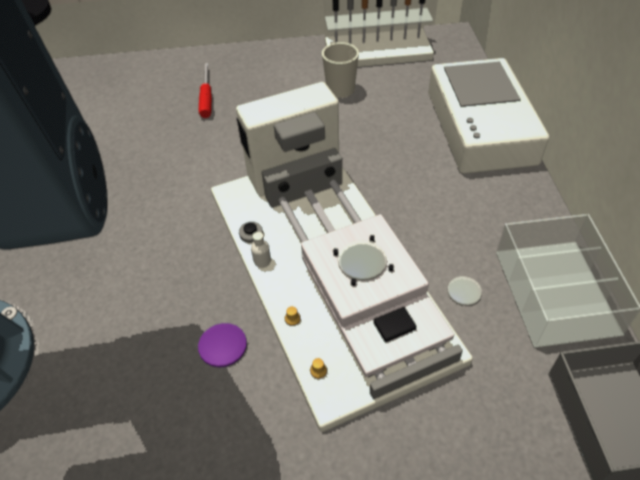

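The side view shows the carriage at the rear, with the paddle at about (395,323) and the lens in its nest at (362,261). The purple disc and the loose small lens at (465,291) are look-alikes. The station x axis is turned about 16.7° from world x. The current tool yaw is 15.2°, so I'll keep it and push with the closed fingers.

{"op": "send_rows", "data": {"series": [{"travel": [0.45,-0.29,0],"turn": [0,0,0],"grip": 1},{"travel": [0.9,-0.58,0],"turn": [0,0,0],"grip": 1},{"travel": [0.9,-0.58,0],"turn": [0,0,0],"grip": 1}], "squeeze": 20}}

```text
time: 1.32
tool_pos: [0.2094, -0.4896, 0.2388]
tcp_rot: [-3.113, -0.419, -0.001]
force: [1.0, -0.7, -1.0]
opening: 0.0603
gripper_force: 0.0
```

{"op": "send_rows", "data": {"series": [{"travel": [0.45,-0.29,0],"turn": [0,0,0],"grip": 1},{"travel": [0.9,-0.58,0],"turn": [0,0,0],"grip": 1},{"travel": [0.9,-0.58,0],"turn": [0,0,0],"grip": 1}]}}

```text
time: 1.7
tool_pos: [0.2661, -0.4269, 0.2389]
tcp_rot: [3.113, 0.419, 0.0]
force: [0.4, -0.1, -0.7]
opening: 0.0305
gripper_force: 0.0
```

{"op": "send_rows", "data": {"series": [{"travel": [0.45,-0.29,0],"turn": [0,0,0],"grip": 1},{"travel": [0.9,-0.58,0],"turn": [0,0,0],"grip": 1},{"travel": [0.9,-0.58,0],"turn": [0,0,0],"grip": 1}]}}

```text
time: 2.08
tool_pos: [0.3232, -0.3639, 0.2389]
tcp_rot: [3.113, 0.418, 0.0]
force: [-0.1, 0.1, -0.7]
opening: 0.0008
gripper_force: 0.0
```

{"op": "send_rows", "data": {"series": [{"travel": [0.45,-0.29,0],"turn": [0,0,0],"grip": 1},{"travel": [0.9,-0.58,0],"turn": [0,0,0],"grip": 1},{"travel": [0.9,-0.58,0],"turn": [0,0,0],"grip": 1}]}}

```text
time: 2.45
tool_pos: [0.3804, -0.3007, 0.2389]
tcp_rot: [3.113, 0.418, -0.0]
force: [0.0, -0.3, 0.1]
opening: 0.0008
gripper_force: 0.0
```

{"op": "send_rows", "data": {"series": [{"travel": [0.45,-0.29,0],"turn": [0,0,0],"grip": 1},{"travel": [0.9,-0.58,0],"turn": [0,0,0],"grip": 1},{"travel": [0.9,-0.58,0],"turn": [0,0,0],"grip": 1}]}}

```text
time: 2.82
tool_pos: [0.4377, -0.2374, 0.2388]
tcp_rot: [3.113, 0.418, -0.0]
force: [-0.2, 0.2, 0.1]
opening: 0.0006
gripper_force: 0.0
```

{"op": "send_rows", "data": {"series": [{"travel": [0.45,-0.29,0],"turn": [0,0,0],"grip": 1},{"travel": [0.9,-0.58,0],"turn": [0,0,0],"grip": 1},{"travel": [0.9,-0.58,0],"turn": [0,0,0],"grip": 1}]}}

```text
time: 3.2
tool_pos: [0.495, -0.1741, 0.2387]
tcp_rot: [3.113, 0.417, -0.0]
force: [-0.6, -1.2, -0.2]
opening: 0.0004
gripper_force: 0.0
```

{"op": "send_rows", "data": {"series": [{"travel": [0.45,-0.28,0],"turn": [0,0,0],"grip": 1},{"travel": [0.9,-0.56,0],"turn": [0,0,0],"grip": 1},{"travel": [0.9,-0.56,0],"turn": [0,0,0],"grip": 1}]}}

```text
time: 3.58
tool_pos: [0.5527, -0.1123, 0.2385]
tcp_rot: [3.113, 0.416, -0.001]
force: [0.0, -0.2, -1.6]
opening: 0.0006
gripper_force: 0.0
```

{"op": "send_rows", "data": {"series": [{"travel": [0.4,-0.26,0],"turn": [0,0,-0.004],"grip": 1},{"travel": [0.8,-0.52,0.3],"turn": [0,0,-0.004],"grip": 1},{"travel": [0.8,-0.52,1.0],"turn": [0,0,-0.004],"grip": 1},{"travel": [0.8,-0.52,1.0],"turn": [0,0,-0.004],"grip": 1},{"travel": [0.8,-0.52,1.0],"turn": [0,0,-0.004],"grip": 1}]}}

```text
time: 4.2
tool_pos: [0.6034, -0.0564, 0.1603]
tcp_rot: [3.108, 0.451, 0.001]
force: [0.1, -0.4, 0.1]
opening: 0.0003
gripper_force: 0.0
```

```bash
python3 - <<'E'
from h import *
p=capture("side"); cv2.imwrite("pics/side2.png",p["color"])
print([(np.round(d["location"],4).tolist(),round(d["score"],2)) for k in ("paddle_top","push_face") for d in pinpoint(p,k)])
s=state();t=np.array(s["tool_pos"]);a=np.radians(16.74);P=np.array([.5786,.0360])-.095*np.array([-np.sin(a),np.cos(a)])
d=t[:2]-P;print(s["time"],t,"rel x,y",d@[np.cos(a),np.sin(a)],d@[-np.sin(a),np.cos(a)],R.from_rotvec(s["tcp_rot"]).as_matrix().round(4),s["force"])
E
```

```text
[([0.6097, -0.057, 0.0688], 0.96), ([0.5978, -0.0319, 0.0728], 0.88), ([0.4981, -0.0918, 0.0216], 0.26)]
4.35 [ 0.60447977 -0.05569329  0.16152676] rel x,y -0.0016273153971805502 -0.0002616058543428077 [[ 0.9586  0.2848  0.0041]
 [ 0.2848 -0.9586 -0.0014]
 [ 0.0035  0.0025 -1.    ]] [-0.52956676  0.43126409  0.03575031]
```

View pics/side2.png

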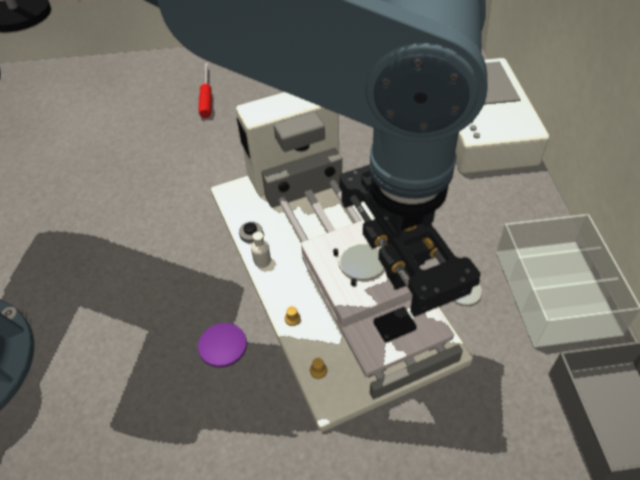

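The closed fingertips are centred above the paddle (about (395,323)), and nothing has been disturbed.

{"op": "send_rows", "data": {"series": [{"travel": [0,0,0.4],"turn": [0,0,0],"grip": 1},{"travel": [0,0,0.75],"turn": [0,0,0],"grip": 1},{"travel": [0,0,0.95],"turn": [0,0,0],"grip": 1},{"travel": [0,0,1.0],"turn": [0,0,0],"grip": 1},{"travel": [0,0,1.0],"turn": [0,0,0],"grip": 1}]}}

```text
time: 4.97
tool_pos: [0.6039, -0.0545, 0.0797]
tcp_rot: [3.108, 0.454, 0.002]
force: [-0.1, 0.3, 0.2]
opening: 0.0004
gripper_force: 0.0
```

{"op": "send_rows", "data": {"series": [{"travel": [0,0,0.1],"turn": [0,0,0],"grip": 1},{"travel": [0,0,0.15],"turn": [0,0,0],"grip": 1},{"travel": [0,0,0.15],"turn": [0,0,0],"grip": 1}]}}

```text
time: 5.35
tool_pos: [0.6036, -0.0543, 0.0672]
tcp_rot: [3.108, 0.454, 0.001]
force: [-0.6, 0.6, 5.0]
opening: 0.0005
gripper_force: 2.6
```

{"op": "send_rows", "data": {"series": [{"travel": [0,0,0.035],"turn": [0,0,0],"grip": 1},{"travel": [0,0,0.065],"turn": [0,0,0],"grip": 1},{"travel": [0,0,0.065],"turn": [0,0,0],"grip": 1},{"travel": [0,0,0.065],"turn": [0,0,0],"grip": 1}]}}

```text
time: 5.85
tool_pos: [0.6037, -0.0543, 0.0627]
tcp_rot: [3.108, 0.454, 0.001]
force: [-2.8, 0.2, 8.1]
opening: 0.0004
gripper_force: 3.7
```

{"op": "send_rows", "data": {"series": [{"travel": [0,0,0.02],"turn": [0,0,0],"grip": 1},{"travel": [0,0,0.02],"turn": [0,0,0],"grip": 1},{"travel": [0,0,0.02],"turn": [0,0,0],"grip": 1}]}}

```text
time: 6.22
tool_pos: [0.6038, -0.0543, 0.0624]
tcp_rot: [3.108, 0.454, 0.001]
force: [-6.7, 1.4, 16.1]
opening: 0.0005
gripper_force: 8.2
```

{"op": "send_rows", "data": {"series": [{"travel": [0,-0.05,0],"turn": [0,0,0],"grip": 1},{"travel": [0,-0.1,0],"turn": [0,0,0],"grip": 1},{"travel": [0,-0.15,0],"turn": [0,0,0],"grip": 1},{"travel": [0,-0.2,0],"turn": [0,0,0],"grip": 1},{"travel": [0,-0.25,0],"turn": [0,0,0],"grip": 1},{"travel": [0,-0.3,0],"turn": [0,0,0],"grip": 1},{"travel": [0,-0.35,0],"turn": [0,0,0],"grip": 1}]}}

```text
time: 7.1
tool_pos: [0.596, -0.0286, 0.0623]
tcp_rot: [3.106, 0.454, 0.002]
force: [-6.4, -4.4, 14.6]
opening: 0.0007
gripper_force: 7.6
```

```bash
python3 - <<'E'
from h import *
p=capture("side"); cv2.imwrite("pics/side3.png",p["color"][150:420,200:520])
print([(k,np.round(d["location"],4).tolist(),round(d["score"],2)) for k in ("paddle_top","push_face","lens_center") for d in pinpoint(p,k)])
E
```

```text
[('paddle_top', [0.6003, -0.0291, 0.0631], 0.61), ('paddle_top', [0.441, 0.1036, 0.0228], 0.36), ('push_face', [0.5911, -0.0067, 0.072], 0.63), ('lens_center', [0.5715, 0.0622, 0.0884], 0.85), ('lens_center', [0.7338, 0.0191, 0.0056], 0.73), ('lens_center', [0.3713, -0.0232, 0.0049], 0.69)]
```

View pics/side3.png

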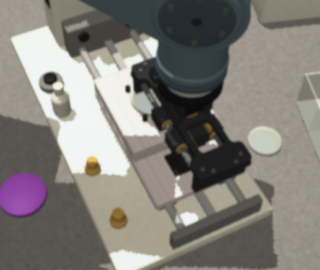

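The carriage is sliding with the paddle held down. The rear rods show behind it and the lens is still in the nest.

{"op": "send_rows", "data": {"series": [{"travel": [0,-0.06,0],"turn": [0,0,0],"grip": 1},{"travel": [0,-0.12,0],"turn": [0,0,0],"grip": 1},{"travel": [0,-0.18,0],"turn": [0,0,0],"grip": 1},{"travel": [0,-0.24,0],"turn": [0,0,0],"grip": 1},{"travel": [0,-0.3,0],"turn": [0,0,0],"grip": 1},{"travel": [0,-0.36,0],"turn": [0,0,0],"grip": 1},{"travel": [0,-0.42,0],"turn": [0,0,0],"grip": 1},{"travel": [0,-0.48,0],"turn": [0,0,0],"grip": 1}]}}

```text
time: 8.3
tool_pos: [0.5849, 0.0083, 0.0623]
tcp_rot: [3.106, 0.454, 0.001]
force: [-6.5, -3.4, 16.0]
opening: 0.0001
gripper_force: 8.3
```

{"op": "send_rows", "data": {"series": [{"travel": [0,-0.06,0],"turn": [0,0,0],"grip": 1},{"travel": [0,-0.12,0],"turn": [0,0,0],"grip": 1},{"travel": [0,-0.18,0],"turn": [0,0,0],"grip": 1},{"travel": [0,-0.24,0],"turn": [0,0,0],"grip": 1},{"travel": [0,-0.3,0],"turn": [0,0,0],"grip": 1},{"travel": [0,-0.36,0],"turn": [0,0,0],"grip": 1},{"travel": [0,-0.42,0],"turn": [0,0,0],"grip": 1},{"travel": [0,-0.48,0],"turn": [0,0,0],"grip": 1}]}}

```text
time: 9.3
tool_pos: [0.5737, 0.0452, 0.0623]
tcp_rot: [3.107, 0.454, 0.0]
force: [-7.6, -4.5, 18.7]
opening: 0.0002
gripper_force: 9.0
```

{"op": "send_rows", "data": {"series": [{"travel": [0,-0.05,0],"turn": [0,0,0],"grip": 1},{"travel": [0,-0.1,0],"turn": [0,0,0],"grip": 1},{"travel": [0,-0.15,0],"turn": [0,0,0],"grip": 1},{"travel": [0,-0.2,0],"turn": [0,0,0],"grip": 1},{"travel": [0,-0.25,0],"turn": [0,0,0],"grip": 1},{"travel": [0,-0.28,0],"turn": [0,0,0],"grip": 1}]}}

```text
time: 10.05
tool_pos: [0.5672, 0.0669, 0.0623]
tcp_rot: [3.107, 0.454, 0.0]
force: [-8.1, -3.7, 19.0]
opening: 0.0004
gripper_force: 9.3
```

{"op": "send_rows", "data": {"series": [{"travel": [0,-0.025,0],"turn": [0,0,0],"grip": 1},{"travel": [0,-0.05,0],"turn": [0,0,0],"grip": 1},{"travel": [0,-0.05,0],"turn": [0,0,0],"grip": 1}]}}

```text
time: 10.42
tool_pos: [0.5662, 0.0703, 0.0623]
tcp_rot: [3.106, 0.454, 0.0]
force: [-7.6, -4.9, 19.5]
opening: 0.0008
gripper_force: 9.2
```

{"op": "send_rows", "data": {"series": [{"travel": [0,-0.025,0],"turn": [0,0,0],"grip": 1},{"travel": [0,-0.05,0],"turn": [0,0,0],"grip": 1},{"travel": [0,-0.05,0],"turn": [0,0,0],"grip": 1}]}}

```text
time: 10.8
tool_pos: [0.5667, 0.0735, 0.0624]
tcp_rot: [3.105, 0.454, 0.006]
force: [-1.5, -6.2, 12.6]
opening: 0.0005
gripper_force: 6.0
```

```bash
python3 - <<'E'
from h import *
p=capture("top"); cv2.imwrite("pics/top4.png",p["color"][120:360,120:470])
print([(k,np.round(d["location"],4).tolist(),round(d["score"],2)) for k in ("paddle_top","push_face","lens_center") for d in pinpoint(p,k)])
E
```

```text
[('lens_center', [0.7297, 0.0184, 0.0032], 0.8), ('lens_center', [0.5423, 0.1579, 0.0881], 0.78)]
```

View pics/top4.png

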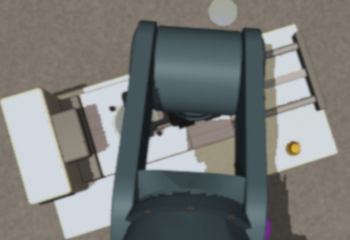

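The force change suggests the fingertips are starting to slip because the carriage is at the stop. I'll keep pressing until the fingers bear on the push face, to be sure.

{"op": "send_rows", "data": {"series": [{"travel": [0,-0.025,0],"turn": [0,0,0],"grip": 1},{"travel": [0,-0.05,0],"turn": [0,0,0],"grip": 1},{"travel": [0,-0.05,0],"turn": [0,0,0],"grip": 1}]}}

```text
time: 11.38
tool_pos: [0.5662, 0.0774, 0.0623]
tcp_rot: [3.105, 0.453, 0.008]
force: [1.3, -7.5, 9.2]
opening: 0.0004
gripper_force: 6.9
```

{"op": "send_rows", "data": {"series": [{"travel": [0,-0.025,0],"turn": [0,0,0],"grip": 1},{"travel": [0,-0.04,0],"turn": [0,0,0],"grip": 1},{"travel": [0,-0.04,0],"turn": [0,0,0],"grip": 1}]}}

```text
time: 11.75
tool_pos: [0.5662, 0.0775, 0.0624]
tcp_rot: [3.101, 0.453, 0.009]
force: [3.7, -18.1, 7.2]
opening: 0.0005
gripper_force: 11.1
```

{"op": "send_rows", "data": {"series": [{"travel": [0,0.01,-0.05],"turn": [0,0,0],"grip": 1},{"travel": [0,0.01,-0.1],"turn": [0,0,0],"grip": 1},{"travel": [0,0.01,-0.15],"turn": [0,0,0],"grip": 1},{"travel": [0,0.02,-0.2],"turn": [0,0,0],"grip": 1},{"travel": [0,0.1,-0.35],"turn": [0,0,0],"grip": 1},{"travel": [0,0.15,-0.7],"turn": [0,0,0],"grip": 1},{"travel": [0,0.2,-1.0],"turn": [0,0,0],"grip": 1}]}}

```text
time: 12.62
tool_pos: [0.5673, 0.0669, 0.1413]
tcp_rot: [-3.108, -0.454, -0.001]
force: [0.5, -0.4, -0.7]
opening: 0.0004
gripper_force: 0.0
```

{"op": "send_rows", "data": {"series": [{"travel": [0,0.3,-0.5],"turn": [0,0,0],"grip": 1},{"travel": [0,0.9,-1.0],"turn": [0,0,0],"grip": 1},{"travel": [0,0.9,-1.0],"turn": [0,0,0],"grip": 1}]}}

```text
time: 13.0
tool_pos: [0.5907, -0.005, 0.2247]
tcp_rot: [3.106, 0.449, 0.013]
force: [0.8, 0.8, 0.3]
opening: 0.0004
gripper_force: 0.0
```

{"op": "send_rows", "data": {"series": [{"travel": [-0.2,0.5,0],"turn": [0,0,0],"grip": 1},{"travel": [-0.4,1.0,0],"turn": [0,0,0],"grip": 1},{"travel": [-0.4,1.0,0],"turn": [0,0,0],"grip": 1}]}}

```text
time: 13.38
tool_pos: [0.579, -0.0892, 0.2189]
tcp_rot: [-3.108, -0.449, 0.002]
force: [-0.8, 0.0, 0.4]
opening: 0.0005
gripper_force: 0.0
```

{"op": "send_rows", "data": {"series": [{"travel": [-0.4,0.5,0],"turn": [0,0,0],"grip": 1},{"travel": [-0.8,1.0,0],"turn": [0,0,0],"grip": 1},{"travel": [-0.8,1.0,0],"turn": [0,0,0],"grip": 1}]}}

```text
time: 13.75
tool_pos: [0.5404, -0.1837, 0.2192]
tcp_rot: [-3.108, -0.449, 0.002]
force: [-0.2, 0.7, 0.2]
opening: 0.0003
gripper_force: 0.0
```

```bash
python3 - <<'E'
from h import *
for n in ("side","top"):
    p=capture(n); cv2.imwrite(f"pics/{n}5.png",p["color"])
    print(n,[(k,np.round(d["location"],4).tolist(),round(d["score"],2)) for k in ("paddle_top","push_face","lens_center","end_stop") for d in pinpoint(p,k)])
W=pts(p);g=p["color"].max(-1)
a=np.radians(16.74);d=W[...,:2]-[.5786,.0360];sx=d@[np.cos(a),np.sin(a)];sy=d@[-np.sin(a),np.cos(a)]
m=(abs(sx)<.024)&(abs(sy-.035)<.03)&(g<60);print("paddle",m.sum(),np.median(sy[m])+.095,np.percentile(W[m][:,2],[10,50,90]))
for y0 in np.arange(.055,.075,.003):
    m=(abs(abs(sx)-.045)<.01)&(abs(sy-y0)<.0015);print(round(y0,3),np.median(W[m][:,2]).round(4))
E
```

```text
side [('paddle_top', [0.4409, 0.1037, 0.0234], 0.69), ('paddle_top', [0.4755, -0.0034, 0.0185], 0.35), ('lens_center', [0.7316, 0.019, 0.0043], 0.89), ('lens_center', [0.3722, -0.0245, 0.0036], 0.72), ('lens_center', [0.5388, 0.1575, 0.0892], 0.46)]
top [('paddle_top', [0.5693, 0.0681, 0.0703], 0.62), ('push_face', [0.5601, 0.0961, 0.0738], 0.72), ('lens_center', [0.734, 0.0162, 0.0036], 0.97), ('lens_center', [0.3714, -0.0201, 0.007], 0.88), ('lens_center', [0.5388, 0.1617, 0.0884], 0.62), ('end_stop', [0.5182, 0.228, 0.0678], 0.92)]
paddle 606 0.1296690907380713 [0.06511109 0.06721733 0.06904157]
0.055 0.057
0.058 0.0574
0.061 0.0827
0.064 0.0833
0.067 0.0829
0.07 0.0833
0.073 0.0834
```

View pics/side5.png

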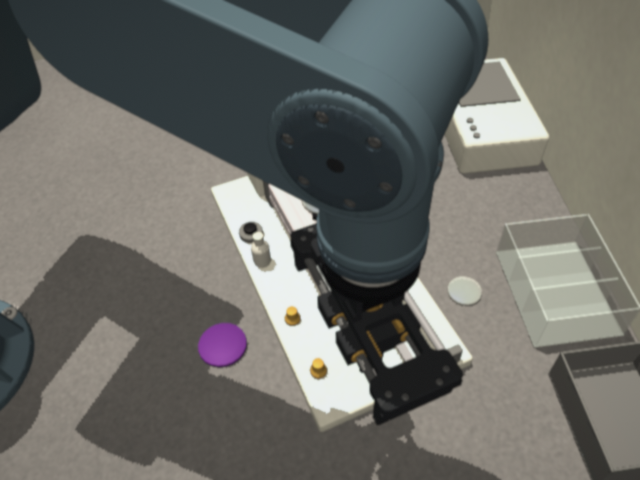

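View pics/top5.png

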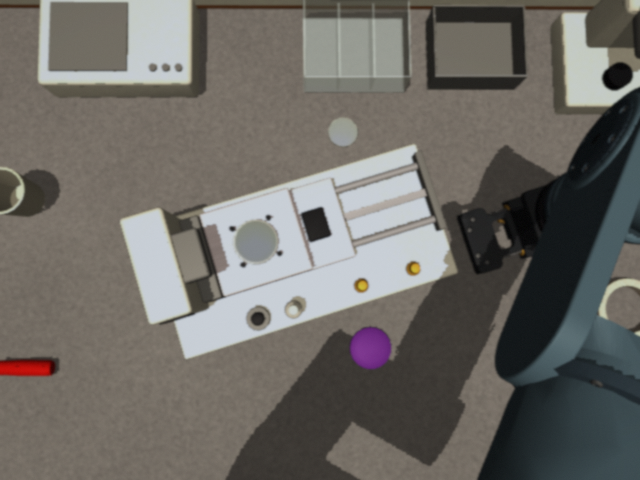

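The carriage is against the stop after 129.7 mm of travel. The paddle is back up at 67 mm (317,224), the lens is in its nest (256,242), and the bystanders are unmoved.

```bash
python3 -c "
from rig import *
print(job_done())"
```

```text
the job is handed in; nothing more can be done
None
```

The job is handed in: the carriage moved about 130 mm to the end stop with the paddle held down, the paddle then came up to lock it there, the lens is still in its nest, and the arm is clear after about 14 s.

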